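Slide the tank cover out over the riser's edge for pick-up

ROBOT

A 7-joint arm with a two-finger parallel gripper is mounted at the origin on the work surface. World frame = base frame: x ahead of the robot, y to its left, z up, the work surface at z = 0. Lengths are in m, angles in rad, forces in N, time in s.
With the tool pointing down it reaches from about 0.425 to 0.925 m from the base axis. Payload 6.8 kg.
Tool frame: the origin (TCP) lies on the centre line of the jaws, within the pads' length; the fingertips stand 14 mm ahead of it and the grasp point (between the pads) lies 5 mm behind it (bot.finger_overhang is the distance from the TCP to the fingertips, in m); z points along the fingers, y is the line along which they close (so a half turn about z gives the same grasp; the last joint's range is limited). The gripper opens to 85 mm and grips with 20 to 120 N. Pads are 22 mm wide; open, the fingers measure 114 mm over their backs; the gripper's body (76 mm by 85 mm) begins 54 mm behind the grasp point. The pads swing forward as they close: fully open they stand 13 mm farther back than shut.
Start: joints at [1.183, 0.477, 0.022, 1.555, -0.011, 1.109, -0.083], TCP at [0.186, -0.649, 0.245] pointing down, gripper open.
Joint ranges: [-2.96, 2.96], [-0.34, 2.1], [-1.41, 1.46], [0.24, 2.44], [-1.37, 4.51], [0.17, 1.92], [-2.96, 2.96]. Speed limits (rad/s): [2.39, 2.39, 3.14, 3.14, 3.14, 3.14, 3.14].

INTERFACE

Orientations are given as a unit quaternion [w, x, y, z].
In Python, from station import bot gives the robot as it stands.
- The arm moves only by the shell command python3 -m inch 'ROWS' [OPENING] [FORCE]. ROWS is JSON, a list of rows, each a list of 4 numbers: the shift along the tool's x, y, z in m, then the turn about the tool's z in degrees. A call has 1 to 12 rows; each row shifts and turns the commanded pose from where the row before left it, along the tool's axes as they then stand; what a row does not reach is not made up. A row lasts 1/10 s, in which the tool goes at most 50 mm and 8.59 degrees, less where a joint would pass 70% of its speed; a pose out of reach is approached as far as the arm can. A call is refused whole if a number of a shift passes 0.05 or a number of a turn 8.59, either way. A call with a gripper value outside its range is refused whole. OPENING is the finger opening in m, from 0 to 0.0854, set as the call begins (- or left out, the last holds). The fingers move at their own pace and stop on an object; FORCE is the grip in N (left out, the last holds). Time passes only in rows, so rows that do not move let the fingers close. It gives the time, the measured TCP pose, the force, the opening and the grip force at its end, in the units of the state.
- bot.get_obs(): the state, without advancing time (a new reading comes with each control period).
- bot.read_camera(name): name is "side" or "top"; returns a dict with "color" (480x640x3 uint8, red, green, blue), "mtx" (3x3 intrinsics, pixels), "dist_coeffs" ([k1, k2, p1, p2, k3] as OpenCV has them; the pictures are not rectified), "world_from_camera" (4x4, takes a point from camera to world coordinates). Camera axes: x right, y up, looking along -z (the intrinsics and any distortion apply to the point x, -y, -z); pixel columns grow to the right and rows downward; lengths in m; the calibration is good to about 2 mm. A picture is of the moment at which its call begins. There is no depth.
- bot.hand_in(): hands the job in; it is judged then, once.
The state is a dict: "t": time; "q": joint angles; "joint_vel": joint speeds; "joint_torque": joint torques, N m; "eef_pos": TCP position; "tool_rot": TCP orientation; "contact_force": force on the tool from outside, world axes, zero at the start; "torque": the same for the moment, N m; "gripper_width": opening from 0.0 (shut) to 1.0 (fully open); "grasp_force": force on a finger pad.
Only numpy, scipy, OpenCV 4.12 (cv2) and the standard library are available. Lean on these libraries where they do the work, as an engineer would, in place of code of your own. Each camera call takes 0.05 s, during which the arm holds its last target. There are 200 camera calls.

TASK

A colleague across the table wants to pick up the flat rectangular tank cover with gloved fingers: push it with your fingertips along the low wooden riser, towards the side away from the robot, until 4 cm of it sticks out over that far edge, square to the edge, and leave it lying there. Only slide it, never lift, tip or pinch it, and leave the round lid, the jar and everything else where they are.

Things in the scene. Friction and masses are not known exactly. Their poses are not given: they have to be found in the camera images.
- panel: The rectangular tank cover: a flat grey plastic plate with a row of dark slots drawn in its middle, 120 mm (its x) by 140 mm (its y), 6 mm thick, about 90 to 180 g, loose, lying flat on the riser with its origin at the centre of its underside. Its x axis points roughly towards the riser's far edge, at first up to 15 degrees askew. It slides with ordinary friction under a light push and stays where it is left; nothing but friction holds it.
- panel_front (a point): Middle of the cover's leading edge (the edge away from the robot), 60 mm along the cover's x from its centre, at half thickness. Same axes as the cover.
- riser: Low plywood riser, fixed to the table: flat smooth top 300 mm (its x, away from the robot) by 560 mm (its y), top 60 mm above the table, without rims. Origin at the centre of its footprint at table height; turned up to 15 degrees about the vertical.
- riser_edge (a point): Middle of the top of the riser's far edge, the long edge away from the robot; 150 mm along the riser's x from its centre. x points straight out over the edge away from the robot, y along the edge, z up. The overhang is how far panel_front lies along this x.
- round_lid: Round grey plastic lid with slots, 90 mm across, 6 mm thick, lying loose on the riser; to be left alone. Origin at the centre of its underside.
- feed_jar: Small glass jar with a white cap, 46 mm across, 50 mm tall, standing loose on the riser; to be left alone. The cover, lid and jar lie in a row along the riser, in any order. Origin at the centre of its underside.
- drink_bottle: Clear bottle with a blue label, 64 mm across, 190 mm tall, standing loose on the table to the robot's right; to be left alone. Origin under its centre.
- specimen_box: Open cardboard box 90 x 120 x 40 mm, loose on the table to the left; to be left alone. Origin under its centre.
- tape: Roll of clear tape lying flat, 90 mm across, 22 mm tall, loose on the table to the left; to be left alone. Origin under its centre.
- cup: White mug, 72 mm across, 85 mm tall, loose on the table to the right; to be left alone. Origin under its centre.
- tweezers: Steel tweezers, about 145 mm long and 6 mm high, loose on the table to the right of the riser; to be left alone. Origin near the middle of their underside.
Not all that is in view belongs to the job. Leave any orange or purple look-alike of the panel alone.

How it is judged:
By the outcome, as a careful person would: the job done as asked, in the order asked, and still so for the second after the job is handed in, with the robot touching nothing.
It also fails if it takes over 45 s, if anything falls off the work surface, if the arm or the gripper's body presses on something with over 40 N, if the wrist force passes 120 N, or if a joint passes its speed limit or range.

## Working session

There is one attempt and no reset: what is moved stays moved. The work goes in short steps, Python scripts to look and compute and a shell command to move; the robot and the scene stay as the last step left them, time stands still between calls to the robot, and variables do not carry over. Pictures are saved under pics/ and viewed, at most 10 in all, crops included, and the job is handed in when it is done.

```bash
ls; mkdir -p pics; python3 - <<'E'
from station import bot
import cv2
o=bot.get_obs(); print(o['t'],o['eef_pos'],o['tool_rot'],o['gripper_width'],bot.finger_overhang)
for n in('top','side'):
    c=bot.read_camera(n); cv2.imwrite(f'pics/{n}0.png',c['color'][:,:,::-1]); print(c['mtx'],c['dist_coeffs'],c['world_from_camera'])
E
```

```text
pics
0.0 [ 0.18622984 -0.64820478  0.24430079] [-9.01576930e-04  9.90228081e-01  1.39454262e-01 -2.09975968e-04] 1.0014341987414983 0.014
[[536.24573542   0.         311.72001385]
 [  0.         536.24573542 236.61454473]
 [  0.           0.           1.        ]] [-0.08148214  0.          0.          0.          0.        ] [[ 0.02257025  0.98274807 -0.18356692  0.28682885]
 [-0.99965859  0.02460229  0.0087996   0.01276604]
 [ 0.01316395  0.18330564  0.98296783  1.33361705]
 [ 0.          0.          0.          1.        ]]
[[484.37726747   0.         314.59032315]
 [  0.         484.37726747 245.10138339]
 [  0.           0.           1.        ]] [-0.08073445  0.          0.          0.          0.        ] [[ 0.99728889  0.05051023 -0.05351253  0.43315554]
 [-0.07277004  0.56897811 -0.81912663 -1.18306912]
 [-0.01092682  0.82079999  0.57111118  0.89348381]
 [ 0.          0.          0.          1.        ]]
```

View pics/top0.png

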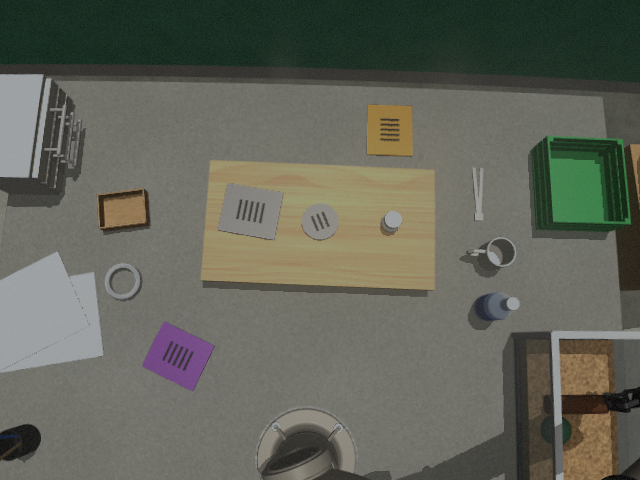

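View pics/side0.png

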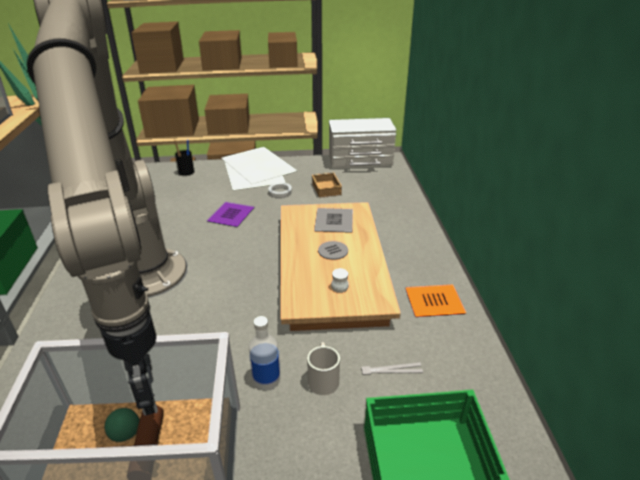

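The top view shows three slotted plates. The grey rectangle is at (251,211) on the riser, the orange one at (390,130) on the table, and the purple one at (178,356) on the table. The grey rectangle on the riser is the cover, since only it matches in colour and place. The round lid is at (320,222) and the jar at (392,221). In the side view the cover is at (334,220).

```bash
cat > h.py <<'E'
from station import bot
import cv2, numpy as np
def ray(c,px):
    p=cv2.undistortPoints(np.array(px,float).reshape(-1,1,2),c['mtx'],np.array(c['dist_coeffs'])).reshape(-1,2)
    T=c['world_from_camera']; d=np.c_[p[:,0],-p[:,1],-np.ones(len(p))]@T[:3,:3].T
    return T[:3,3],d
def plane(c,px,z):
    o,d=ray(c,px); return o+d*((z-o[2])/d[:,2])[:,None]
def tri(c1,p1,c2,p2):
    o1,D1=ray(c1,p1);o2,D2=ray(c2,p2);out=[]
    for a,b in zip(D1,D2):
        s=np.linalg.lstsq(np.c_[a,-b],o2-o1,rcond=None)[0]; out.append((o1+a*s[0]+o2+b*s[1])/2)
    return np.array(out)
def big(m): return max(cv2.findContours(m,cv2.RETR_EXTERNAL,cv2.CHAIN_APPROX_NONE)[0],key=cv2.contourArea)
def quad(cnt):
    """corners from lines fitted to the 4 sides of the contour's hull quad"""
    h=cv2.convexHull(cnt); q=cv2.approxPolyN(h,4,ensure_convex=True).reshape(-1,2).astype(float)
    P=cnt.reshape(-1,2).astype(float); L=[]
    for i in range(4):
        a,b=q[i],q[(i+1)%4]; u=(b-a)/np.linalg.norm(b-a); n=np.array([-u[1],u[0]])
        t=(P-a)@u; k=(abs((P-a)@n)<3)&(t>5)&(t<np.linalg.norm(b-a)-5)
        vx,vy,x,y=cv2.fitLine(P[k].astype(np.float32),cv2.DIST_HUBER,0,.01,.01).ravel()
        L.append(np.cross([x,y,1],[x+vx,y+vy,1]))
    r=[np.cross(L[i-1],L[i]) for i in range(4)]
    return np.array([v[:2]/v[2] for v in r])
def order(c,q,z):
    w=plane(c,q,z)[:,:2]; m=w-w.mean(0); return q[np.argsort(np.arctan2(m[:,1],m[:,0]))]
E
cat > meas.py <<'E'
from h import *
C={};Q={};vis=[]
for n,box,pan in(('top',(190,150,450,300),(205,175,292,250)),('side',(270,195,405,325),(310,203,358,237))):
    c=C[n]=bot.read_camera(n); im=c['color']; hsv=cv2.cvtColor(im,cv2.COLOR_RGB2HSV)
    def roi(b): m=np.zeros(im.shape[:2],np.uint8); m[b[1]:b[3],b[0]:b[2]]=255; return m
    wood=cv2.inRange(hsv,(8,70,140 if n=='top' else 130),(30,255,255))&roi(box)
    k=cv2.morphologyEx(wood,cv2.MORPH_CLOSE,np.ones((3,3)))
    grey=cv2.inRange(hsv,(0,0,0),(179,69,255))&roi(pan)
    grey=cv2.morphologyEx(grey,cv2.MORPH_OPEN,np.ones((3,3)))
    Q[n,'r']=order(c,quad(big(k)),.06); Q[n,'p']=order(c,quad(big(grey)),.066)
    v=im.copy()
    for t in'rp':
        print(n,t,Q[n,t].round(1).tolist())
        for x in Q[n,t]: cv2.circle(v,(int(round(x[0])),int(round(x[1]))),1,(255,0,0),-1)
    v=v[box[1]-10:box[3]+10,box[0]-10:box[2]+10]; vis.append(cv2.resize(v,None,fx=380/v.shape[1],fy=380/v.shape[1]))
H=max(v.shape[0] for v in vis)
cv2.imwrite('pics/crop1.png',np.hstack([cv2.copyMakeBorder(v,0,H-v.shape[0],0,0,0) for v in vis])[:,:,::-1])
for t,z in(('r',.06),('p',.066)):
    w=plane(C['top'],Q['top',t],z)[:,:2]
    print(t,'tri',tri(C['top'],Q['top',t],C['side'],Q['side',t]).round(4).tolist(),'\n plane',w.round(4).tolist(),'side',plane(C['side'],Q['side',t],z)[:,:2].round(4).tolist(),
     'ctr',w.mean(0).round(4),'sides',np.linalg.norm(w-np.roll(w,-1,0),axis=1).round(4))
    # corners order: (-,-),(+,-),(+,+),(-,+)
    for a,b in((0,1),(3,2),(1,2),(0,3)):
        d=w[b]-w[a]; print(a,b,np.degrees(np.arctan2(d[1],d[0])).round(2))
E
python3 meas.py
```

```text
top r [[434.3, 288.8], [432.9, 170.0], [210.5, 160.2], [201.1, 279.1]]
top p [[271.7, 239.3], [292.4, 194.1], [227.0, 182.8], [217.0, 229.6]]
side r [[280.0, 319.4], [400.5, 313.9], [367.7, 201.9], [280.0, 205.4]]
side p [[314.3, 229.6], [350.3, 231.5], [352.7, 209.3], [317.7, 208.4]]
r tri [[0.4039, -0.296, 0.0551], [0.7051, -0.2993, 0.0518], [0.7126, 0.2575, 0.0595], [0.4129, 0.2627, 0.0589]] 
 plane [[0.405, -0.2947], [0.7014, -0.2972], [0.7116, 0.2573], [0.4152, 0.2628]] side [[0.4025, -0.3014], [0.7035, -0.3076], [0.7131, 0.257], [0.4106, 0.2602]] ctr [ 0.5583 -0.0179] sides [0.2964 0.5547 0.2965 0.5576]
0 1 -0.49
3 2 -1.05
1 2 88.94
0 3 88.96
p tri [[0.5161, 0.0979, 0.0599], [0.6245, 0.0506, 0.0776], [0.6546, 0.2133, 0.0592], [0.5372, 0.2315, 0.0577]] 
 plane [[0.5147, 0.0974], [0.628, 0.051], [0.6526, 0.2122], [0.535, 0.2301]] side [[0.5159, 0.0886], [0.6269, 0.0681], [0.6529, 0.2019], [0.5368, 0.2178]] ctr [0.5826 0.1477] sides [0.1225 0.163  0.1189 0.1342]
0 1 -22.28
3 2 -8.64
1 2 81.33
0 3 81.3
```

View pics/crop1.png

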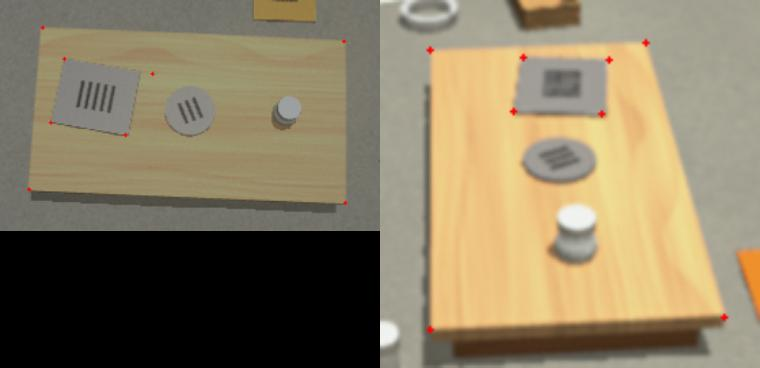

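The crop confirms the slotted grey rectangle on the wood is the cover, and the riser corners are good. One of the cover's corners was caught by the search box edge at top view (292,194), so I'll re-fit with a tighter box. Meanwhile I'll lift and turn the tool square to the riser, whose yaw is about -1.05°.

```bash
sed -i 's/(205,175,292,250)/(214,178,286,244)/; s/cv2.MORPH_OPEN,np.ones((3,3)))$/cv2.MORPH_OPEN,np.ones((5,5)))/' meas.py; python3 meas.py | grep -A9 -E "^top p|^p "; python3 -m inch '[[0,0,-0.05,0],[0,0,-0.05,0],[0,0,0,8.55],[0,0,0,8.55],[0,0,0,0]]'
```

```text
top p [[273.7, 239.5], [283.3, 192.2], [227.0, 182.8], [217.0, 229.7]]
side r [[280.0, 319.4], [400.5, 314.0], [367.7, 201.9], [280.0, 205.4]]
side p [[314.3, 229.6], [351.0, 231.6], [351.0, 209.2], [317.7, 208.4]]
r tri [[0.4039, -0.2959, 0.055], [0.7052, -0.299, 0.0515], [0.7125, 0.2574, 0.0595], [0.4129, 0.2629, 0.0588]] 
 plane [[0.405, -0.2945], [0.7014, -0.2969], [0.7115, 0.2572], [0.4152, 0.263]] side [[0.4025, -0.3014], [0.7035, -0.3076], [0.7132, 0.257], [0.4106, 0.2602]] ctr [ 0.5583 -0.0178] sides [0.2964 0.5542 0.2964 0.5576]
0 1 -0.46
3 2 -1.11
1 2 88.96
0 3 88.96
p tri [[0.5155, 0.0929, 0.0632], [0.6315, 0.0735, 0.0621], [0.6514, 0.2128, 0.0606], [0.5371, 0.2316, 0.0577]] 
 plane [[0.5143, 0.0926], [0.6322, 0.0734], [0.6525, 0.2121], [0.5347, 0.2301]] side [[0.5159, 0.0887], [0.629, 0.067], [0.6473, 0.2026], [0.5368, 0.2178]] ctr [0.5834 0.1521] sides [0.1194 0.1402 0.1191 0.139 ]
0 1 -9.26
3 2 -8.69
1 2 81.67
0 3 81.57
t: 0.8
eef_pos: [0.1865, -0.6487, 0.3456]
tool_rot: [0.0, 1.0, -0.01, 0.0]
contact_force: [0.8, -0.8, 0.0]
gripper_width: 1.003
grasp_force: 0.0
```

```bash
python3 -m inch '[[0.03,-0.04,0,0],[0.03,-0.04,0,0],[0.03,-0.04,0,0],[0.03,-0.04,0,0],[0.03,-0.04,0,0],[0.03,-0.04,0,0],[0.03,-0.04,0,0],[0.03,-0.04,0,0],[0.03,-0.04,0,0],[0.03,-0.04,0,0],[0,0,0,0]]'
```

```text
t: 1.9
eef_pos: [0.4982, -0.2464, 0.3451]
tool_rot: [-0.002, 1.0, -0.001, 0.001]
contact_force: [-0.5, -0.4, 0.2]
gripper_width: 1.001
grasp_force: 0.0
```

```bash
python3 -m inch '[[0,-0.049,0,0],[0,-0.049,0,0],[0,-0.049,0,0],[0,-0.049,0,0],[0,-0.049,0,0],[0,-0.049,0,0],[-0.01,-0.049,0,0],[-0.012,-0.049,0,0],[0,0,0,0],[0,0,0,0],[0,0,0,0]]'; python3 -c "
from station import bot;import numpy as np
for i in range(1):
  o=bot.get_obs();q=o['tool_rot'];print(o['eef_pos'],np.degrees(2*np.arctan2(q[2],q[1])),q)"
```

```text
t: 3.0
eef_pos: [0.4796, 0.1359, 0.345]
tool_rot: [0.0, 1.0, -0.009, -0.0]
contact_force: [0.3, -0.1, -0.0]
gripper_width: 0.997
grasp_force: 0.0
[0.4795586  0.13586388 0.3449714 ] -1.0741492134864845 [ 4.46928796e-04  9.99955943e-01 -9.37358178e-03 -2.19825477e-04]
```

```bash
python3 -m inch '[[-0.006,-0.012,0.04,0],[0,0,0.05,0],[0,0,0.05,0],[0,0,0.05,0],[0,0,0.04,0],[0,0,0.018,0],[0,0,0,0],[0,0,0,0]]'; python3 - <<'E'
from h import *
c=bot.read_camera('side');cv2.imwrite('pics/s2.png',cv2.resize(c['color'][150:310,230:420],None,fx=3.4,fy=3.4,interpolation=2)[:,:,::-1])
E
```

```text
t: 3.8
eef_pos: [0.4742, 0.1485, 0.0976]
tool_rot: [0.0, 1.0, -0.01, 0.0]
contact_force: [-0.3, 0.5, 0.5]
gripper_width: 1.002
grasp_force: 0.0
```

View pics/s2.png

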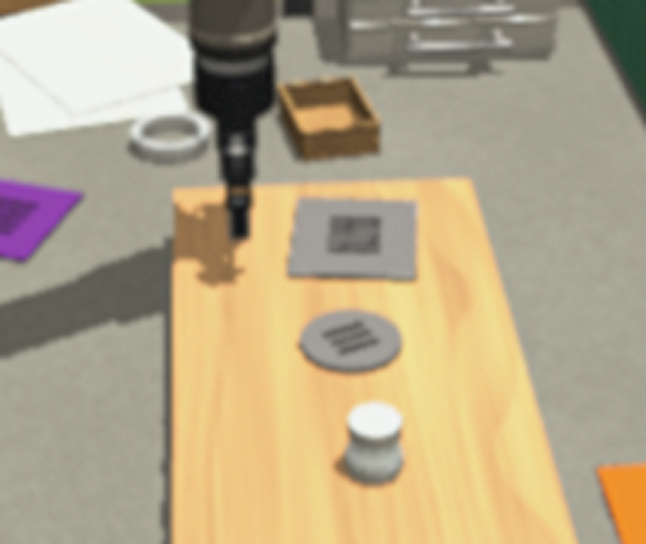

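The side crop shows the fingers at crop (237,238), behind the cover's trailing edge at x≈295, with a clear gap. Next I lower gently to find the riser top by force.

```bash
f(){ grep -E "eef_pos|contact"; }; python3 -m inch '[[0,0,0.01,0],[0,0,0.006,0],[0,0,0,0]]'|f; python3 -m inch '[[0,0,0.002,0],[0,0,0.002,0],[0,0,0,0]]'|f;python3 -m inch '[[0,0,0.002,0],[0,0,0,0]]'|f;
```

```text
eef_pos: [0.4732, 0.1493, 0.0809]
contact_force: [0.1, -0.2, 0.1]
eef_pos: [0.4734, 0.1496, 0.0772]
contact_force: [0.8, 0.2, 0.1]
eef_pos: [0.4734, 0.1495, 0.0751]
contact_force: [0.4, -0.5, -0.2]
```

```bash
f(){ grep -E "eef_pos|contact"; }; python3 -m inch '[[0,0,0.001,0],[0,0,0,0]]'|f; python3 -m inch '[[0,0,0.001,0],[0,0,0,0]]'|f;python3 -m inch '[[0,0,0.001,0],[0,0,0,0]]'|f
```

```text
eef_pos: [0.4734, 0.1495, 0.0742]
contact_force: [-0.2, -0.9, -0.2]
eef_pos: [0.4734, 0.1495, 0.0732]
contact_force: [-0.8, 0.6, -0.0]
eef_pos: [0.4734, 0.1495, 0.0722]
contact_force: [-0.2, 0.8, 0.2]
```

```bash
f(){ grep -E "eef_pos|contact"; }; python3 -m inch '[[0,0,0.0015,0],[0,0,0.0015,0],[0,0,0,0]]'|f; python3 -m inch '[[0,0,0.0015,0],[0,0,0,0]]'|f;python3 -m inch '[[0,0,0.0015,0],[0,0,0,0]]'|f
```

```text
eef_pos: [0.4733, 0.1495, 0.069]
contact_force: [-0.3, -0.2, 0.1]
eef_pos: [0.4734, 0.1495, 0.0676]
contact_force: [0.6, 0.2, 0.6]
eef_pos: [0.4734, 0.1495, 0.0661]
contact_force: [-0.8, -0.6, 0.3]
```

```bash
python3 - <<'E'
from h import *
c=bot.read_camera('side');cv2.imwrite('pics/s3.png',cv2.resize(c['color'][185:245,270:370],None,fx=8,fy=8,interpolation=2)[:,:,::-1])
E
```

```text
(no output)
```

View pics/s3.png

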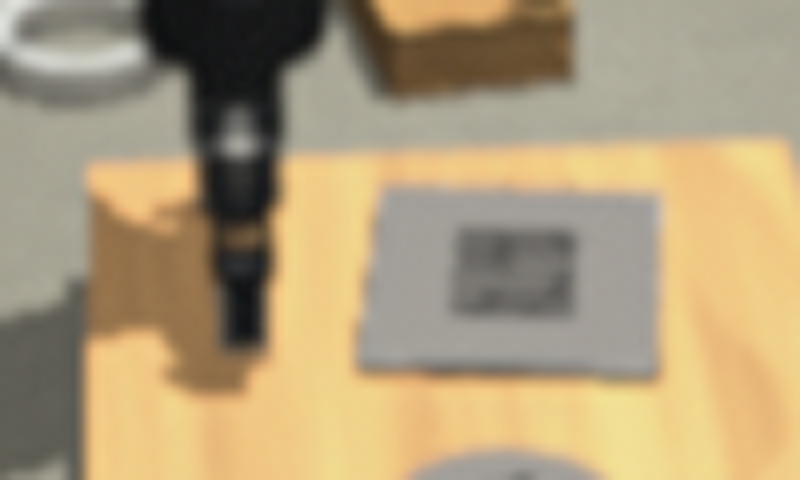

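The fingertips, at crop (243,348), are now just above their shadow on the wood. I'll keep going down in 1 mm steps.

```bash
f(){ grep -E "eef_pos|contact"; }; python3 -m inch '[[0,0,0.001,0],[0,0,0,0]]'|f; python3 -m inch '[[0,0,0.001,0],[0,0,0,0]]'|f;python3 -m inch '[[0,0,0.001,0],[0,0,0,0]]'|f
```

```text
eef_pos: [0.4734, 0.1495, 0.0652]
contact_force: [-0.9, -0.4, 0.1]
eef_pos: [0.4734, 0.1495, 0.0642]
contact_force: [0.3, -0.3, -0.9]
eef_pos: [0.4734, 0.1495, 0.0632]
contact_force: [-0.0, -0.6, -0.7]
```

```bash
f(){ grep -E "eef_pos|contact"; }; python3 -m inch '[[0,0,0.001,0],[0,0,0,0]]'|f; python3 -m inch '[[0,0,0.001,0],[0,0,0,0]]'|f
```

```text
eef_pos: [0.4734, 0.1496, 0.0622]
contact_force: [0.3, 0.4, -0.1]
eef_pos: [0.4734, 0.1495, 0.0612]
contact_force: [0.9, 0.7, 0.2]
```

```bash
f(){ grep -E "eef_pos|contact"; }; python3 -m inch '[[0,0,0.0008,0],[0,0,0,0]]'|f; python3 -m inch '[[0,0,0.0008,0],[0,0,0,0]]'|f
```

```text
eef_pos: [0.4736, 0.1496, 0.0609]
contact_force: [-2.2, -1.6, 5.7]
eef_pos: [0.4736, 0.1496, 0.0608]
contact_force: [-4.7, -2.4, 16.0]
```

Contact came at TCP z=0.061. I'll raise 2 mm and push.

```bash
python3 -m inch '[[0,0,-0.0035,0],[0,0,0,0]]'; python3 -m inch '[[0.006,0,0,0],[0.006,0,0,0],[0.006,0,0,0],[0.006,0,0,0],[0.006,0,0,0],[0.006,0,0,0],[0.006,0,0,0],[0.006,0,0,0],[0.006,0,0,0],[0.006,0,0,0],[0.006,0,0,0],[0.006,0,0,0]]'; python3 - <<'E'
from h import *
c=bot.read_camera('side');cv2.imwrite('pics/s4.png',cv2.resize(c['color'][150:310,260:420],None,fx=3.5,fy=3.5,interpolation=2)[:,:,::-1])
E
```

```text
t: 7.6
eef_pos: [0.4738, 0.1497, 0.0636]
tool_rot: [-0.0, 1.0, -0.009, 0.0]
contact_force: [-0.2, -0.7, 0.0]
gripper_width: 1.005
grasp_force: 0.0
t: 8.8
eef_pos: [0.546, 0.1484, 0.0632]
tool_rot: [-0.0, 1.0, -0.009, 0.0]
contact_force: [-1.2, -0.6, -0.8]
gripper_width: 1.0
grasp_force: 0.4
```

View pics/s4.png

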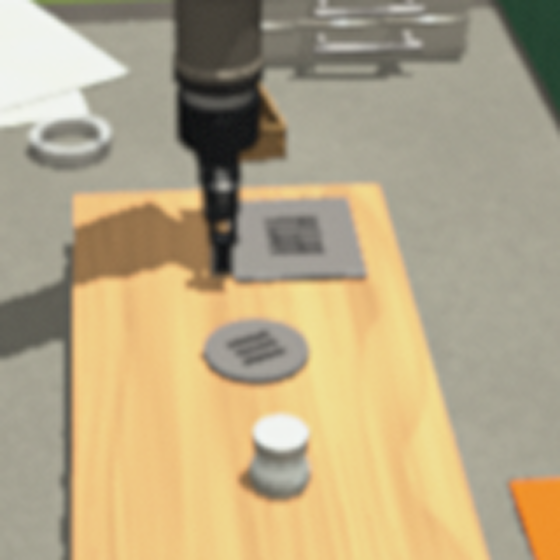

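The cover at crop (300,238) now lies against both fingers, and the lid and jar haven't moved. I'll push on, stop about 12 mm short, and measure.

```bash
python3 -m inch '[[0.006,0,0,0],[0.006,0,0,0],[0.006,0,0,0],[0.006,0,0,0],[0.006,0,0,0],[0.006,0,0,0],[0.006,0,0,0],[0.006,0,0,0],[0.006,0,0,0],[0.005,0,0,0],[0.003,0,0,0],[0,0,0,0]]'; cat > m2.py <<'E'
from h import *
import sys
R0=np.array([.5583,-.0178]);a=np.radians(-1.05);ux=np.array([np.cos(a),np.sin(a)])
x0,y0,x1,y1=map(int,sys.argv[2:6])
c=bot.read_camera('top');im=c['color'];cv2.imwrite(f'pics/{sys.argv[1]}.png',cv2.resize(im[120:300,190:340],None,fx=3.3,fy=3.3,interpolation=2)[:,:,::-1])
g=np.load('bg.npy') if 0 else None
o=bot.get_obs();print(o['t'],o['eef_pos'],'tool s',(o['eef_pos'][:2]-R0)@ux)
E
python3 m2.py t5 0 0 0 0
```

```text
t: 10.05
eef_pos: [0.6082, 0.147, 0.0632]
tool_rot: [-0.0, 1.0, -0.009, 0.0]
contact_force: [0.8, 0.3, -0.1]
gripper_width: 1.0
grasp_force: 0.0
10.1 [0.6081168  0.14698451 0.06322207] tool s 0.04678876827326215
```

View pics/t5.png

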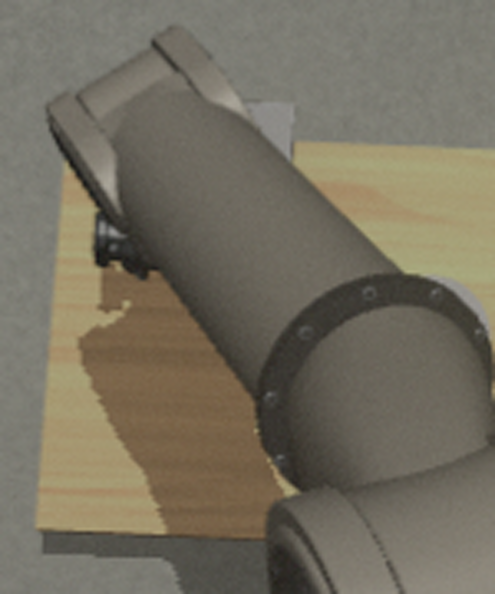

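The arm hides most of the cover from the top camera; only the front right corner shows, at crop (295,102). I'll back off, swing aside, measure, then come back for the last push.

```bash
python3 -m inch '[[-0.01,0,0,0],[-0.03,0,0,0],[-0.03,0,0,0],[0,0,-0.05,0],[0,0,-0.05,0],[0,0,-0.05,0],[0,0,0,0]]'; python3 -m inch '[[0,0.05,0,0],[0,0.05,0,0],[0,0.05,0,0],[0,0.05,0,0],[0,0.05,0,0],[0,0.05,0,0],[0,0.05,0,0],[0,0.05,0,0],[0,0,0,0]]'; cat > m3.py <<'E'
from h import *
import sys
c=bot.read_camera('top');im=c['color'];hsv=cv2.cvtColor(im,cv2.COLOR_RGB2HSV)
R0=np.array([.5583,-.0178]);a=np.radians(-1.05);ux=np.array([np.cos(a),np.sin(a)]);uy=np.array([-ux[1],ux[0]])
cv2.imwrite(f'pics/{sys.argv[1]}.png',cv2.resize(im[120:260,190:340],None,fx=4,fy=4,interpolation=2)[:,:,::-1])
for x in (225,250,275): print(x,[tuple(im[r,x].tolist()) for r in range(144,172,3)])
for v,r in((232,175),(240,150),(275,150)): print(im[r,v],hsv[r,v])
o=bot.get_obs();print(o['t'],o['eef_pos'])
E
python3 m3.py t6
```

```text
t: 10.8
eef_pos: [0.5406, 0.1502, 0.2204]
tool_rot: [-0.002, 1.0, -0.009, 0.006]
contact_force: [0.9, 1.0, -0.1]
gripper_width: 1.002
grasp_force: 0.0
t: 11.7
eef_pos: [0.5272, -0.2604, 0.2125]
tool_rot: [0.002, 1.0, -0.015, -0.001]
contact_force: [-0.5, 0.6, -0.1]
gripper_width: 1.001
grasp_force: 0.0
225 [(123, 123, 114), (123, 122, 115), (136, 136, 135), (136, 135, 130), (133, 133, 130), (138, 136, 133), (136, 135, 132), (134, 132, 129), (134, 134, 131), (135, 133, 129)]
250 [(122, 120, 113), (123, 123, 115), (137, 138, 133), (137, 135, 132), (137, 134, 131), (137, 134, 133), (137, 136, 133), (62, 62, 57), (62, 61, 55), (75, 75, 68)]
275 [(124, 124, 115), (123, 119, 111), (125, 124, 115), (139, 137, 133), (139, 137, 133), (137, 135, 130), (138, 136, 132), (142, 140, 135), (141, 139, 134), (144, 141, 135)]
[136 135 131] [ 24   9 136]
[132 132 127] [ 30  10 132]
[125 124 115] [ 27  20 125]
11.75 [ 0.52809296 -0.25586183  0.21241721]
```

View pics/t6.png

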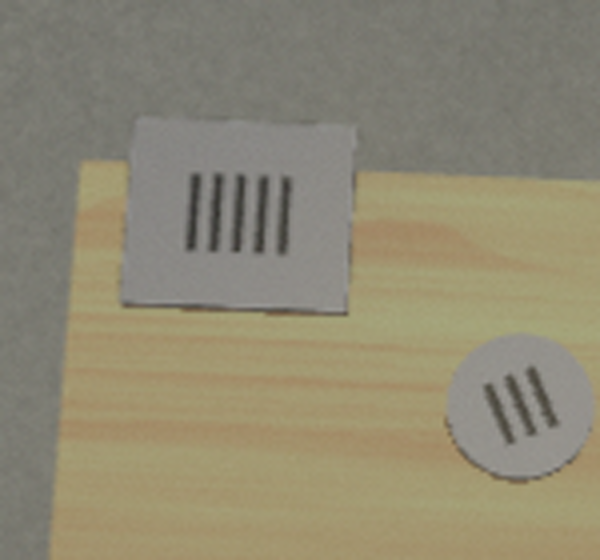

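The cover lies square with about 3 cm overhanging. Its corners are at crop (136,118), (356,126), (348,313) and (122,304), and the lid is untouched. Now the fitted measurement.

```bash
cat > m4.py <<'E'
from h import *
c=bot.read_camera('top');im=cv2.GaussianBlur(c['color'],(3,3),0);hsv=cv2.cvtColor(im,cv2.COLOR_RGB2HSV)
R0=np.array([.5583,-.0178]);a=np.radians(-1.05);ux=np.array([np.cos(a),np.sin(a)]);uy=np.array([-ux[1],ux[0]])
m=cv2.inRange(im[:,:,2],123,200)&cv2.inRange(hsv,(0,0,0),(179,60,255))
r=np.zeros_like(m);r[125:205,210:290]=255
m=cv2.morphologyEx(cv2.morphologyEx(m&r,cv2.MORPH_CLOSE,np.ones((5,5))),cv2.MORPH_OPEN,np.ones((5,5)))
q=order(c,quad(big(m)),.066);w=plane(c,q,.066)[:,:2];print(q.round(1).tolist())
s=np.c_[(w-R0)@ux,(w-R0)@uy];print('s,y in riser',s.round(4).tolist(),'sides',np.linalg.norm(w-np.roll(w,-1,0),axis=1).round(4))
print('overhang by centre',s[:,0].mean()+.06-.15,'front edge',s[1:3,0].mean()-.15,'back edge+.12',(s[0,0]+s[3,0])/2+.12-.15)
for i,j in((0,1),(3,2),(1,2),(0,3)):
    d=s[j]-s[i];print(i,j,np.degrees(np.arctan2(d[1],d[0])).round(2))
# riser far edge, right part, checked directly: wood mask column tops
W=cv2.inRange(cv2.cvtColor(c['color'],cv2.COLOR_RGB2HSV),(8,70,140),(30,255,255))
cols=[x for x in range(290,425,3)];p=np.array([[x,140+np.argmax(W[140:,x]>0)] for x in cols],float)
e=(plane(c,p-[0,.5],.06)[:,:2]-R0)@ux;print('far edge s (want .150)',np.median(e),e[:5].mean(),e[-5:].mean())
E
python3 m4.py
```

```text
[[275.6, 196.4], [277.5, 151.5], [223.7, 149.2], [220.6, 194.6]]
s,y in riser [[0.0607, 0.1107], [0.1759, 0.1121], [0.1762, 0.2461], [0.0596, 0.2452]] sides [0.1152 0.134  0.1166 0.1345]
overhang by centre 0.028077050893822286 front edge 0.026015923800326635 back edge+.12 0.030138177987317966
0 1 0.7
3 2 0.44
1 2 89.87
0 3 90.46
far edge s (want .150) 0.14913597722252653 0.1488046694786553 0.16413535096969825
```

Overhang is 28 mm, square within 0.5°, and the measurement agrees with the tool geometry (11 mm pad half-width). The final tool travel along the riser should end at s = 0.059.

```bash
python3 -m inch '[[0,-0.05,0,0],[0,-0.05,0,0],[0,-0.05,0,0],[0,-0.05,0,0],[0,-0.05,0,0],[0,-0.05,0,0],[0,-0.05,0,0],[0,-0.05,0,0],[0,0,0,0],[0,0,0,0],[0,0,0,0]]'; python3 -c "
from station import bot;import numpy as np
o=bot.get_obs();q=o['tool_rot'];print(o['eef_pos'],np.degrees(2*np.arctan2(q[2],q[1])),q)"
```

```text
t: 12.9
eef_pos: [0.5367, 0.1481, 0.213]
tool_rot: [0.0, 1.0, -0.009, -0.0]
contact_force: [-0.6, -0.7, 0.3]
gripper_width: 1.002
grasp_force: 0.0
[0.53673464 0.14812979 0.2129635 ] -1.0356901125274234 [ 4.15184941e-04  9.99959050e-01 -9.03797723e-03 -2.03853548e-04]
```

```bash
python3 -m inch '[[0,0,0.05,0],[0,0,0.05,0],[0,0,0.03,0],[0,0,0.012,0],[0,0,0.0075,0],[0,0,0,0],[0,0,0,0]]'; python3 -m inch '[[0.015,0,0,0],[0.015,0,0,0],[0.015,0,0,0],[0.010,0,0,0],[0.008,0,0,0],[0.004,0,0,0],[0,0,0,0],[0,0,0,0]]';  python3 -c "
from station import bot;import numpy as np
o=bot.get_obs();p=o['eef_pos'];q=o['tool_rot'];print(p,np.degrees(2*np.arctan2(q[2],q[1])),'to go',.059-((p[0]-.5583)*.99983-(p[1]+.0178)*.01832))"
```

```text
t: 13.6
eef_pos: [0.5386, 0.1485, 0.0652]
tool_rot: [-0.0, 1.0, -0.01, 0.001]
contact_force: [0.2, 0.1, 0.4]
gripper_width: 1.001
grasp_force: 0.0
t: 14.4
eef_pos: [0.6039, 0.1472, 0.0637]
tool_rot: [0.0, 1.0, -0.009, -0.0]
contact_force: [0.8, -0.3, -0.5]
gripper_width: 1.002
grasp_force: 0.0
[0.60393801 0.14721477 0.06366566] -1.0542124254705936 to go 0.016392823069724977
```

```bash
python3 -m inch '[[0.004,0,0,0],[0.004,0,0,0],[0.004,0,0,0],[0.003,0,0,0],[0.0015,0,0,0],[0,0,0,0],[0,0,0,0]]';  python3 -c "
from station import bot;import numpy as np
o=bot.get_obs();p=o['eef_pos'];q=o['tool_rot'];print(p,np.degrees(2*np.arctan2(q[2],q[1])),'to go',.059-((p[0]-.5583)*.99983-(p[1]+.0178)*.01832))"
```

```text
t: 15.1
eef_pos: [0.6213, 0.1468, 0.0637]
tool_rot: [-0.0, 1.0, -0.009, 0.0]
contact_force: [0.8, -0.1, -0.2]
gripper_width: 0.999
grasp_force: 0.0
[0.62126705 0.14678314 0.06374028] -1.0770073266659312 to go -0.0009411842618244487
```

```bash
python3 -m inch '[[-0.01,0,0,0],[-0.03,0,0,0],[-0.03,0,0,0],[0,0,-0.05,0],[0,0,-0.05,0],[0,0,-0.05,0],[0,0,0,0]]'; python3 -m inch '[[0,0.05,0,0],[0,0.05,0,0],[0,0.05,0,0],[0,0.05,0,0],[0,0.05,0,0],[0,0.05,0,0],[0,0.05,0,0],[0,0.05,0,0],[0,0,0,0],[0,0,0,0]]'; python3 m4.py; python3 m3.py t7 >/dev/null
```

```text
t: 15.8
eef_pos: [0.5541, 0.15, 0.2211]
tool_rot: [-0.002, 1.0, -0.009, 0.006]
contact_force: [0.9, 0.7, -1.1]
gripper_width: 1.001
grasp_force: 0.0
t: 16.8
eef_pos: [0.5424, -0.253, 0.2129]
tool_rot: [-0.0, 1.0, -0.011, -0.0]
contact_force: [0.2, 0.7, 0.7]
gripper_width: 1.002
grasp_force: 0.0
[[275.5, 191.4], [278.4, 146.7], [224.5, 144.6], [220.8, 189.4]]
s,y in riser [[0.0735, 0.1116], [0.1885, 0.1108], [0.1883, 0.2452], [0.0726, 0.2456]] sides [0.115  0.1345 0.1157 0.134 ]
overhang by centre 0.04070985122903503 front edge 0.03838497798529528 back edge+.12 0.04303472447277479
0 1 -0.4
3 2 -0.16
1 2 90.08
0 3 90.37
far edge s (want .150) 0.1489025558694731 0.1488046694786553 0.16413535096969825
```

View pics/t7.png

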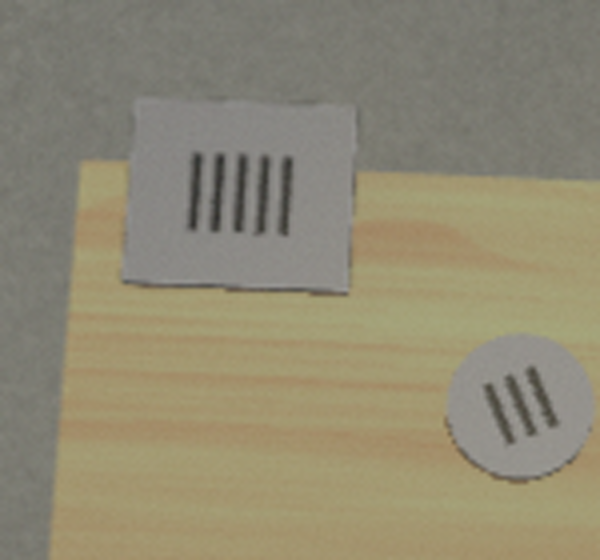

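The last view shows the cover overhanging by 40–41 mm and square within 0.4°, with corners at crop (136,98), (356,104), (348,293) and (122,283). The lid hasn't moved and the robot is clear, so I'm handing in.

```bash
python3 -m inch '[[0,0,0,0],[0,0,0,0],[0,0,0,0]]' | grep -E "t:|contact"; python3 -c "
from station import bot;print(bot.hand_in())"
```

```text
t: 17.2
tool_rot: [0.0, 1.0, -0.009, 0.0]
contact_force: [-0.3, -0.2, 0.2]
the job is handed in; nothing more can be done
None
```

The tank cover now sticks out about 4 cm (measured 40–41 mm) over the riser's far edge, square to it within about 0.4°; it was only pushed, nothing else was touched, and the job was handed in at about 17 s.

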